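# Shut the tagged coolant valve under the sliding cover

## Task

One cooling circuit of the test bench is to be taken off line. Push the sliding cover of the steel coolant box fully aside to its left stop without lifting it, then push the lever of the valve that carries the round metal disc shut, a quarter turn clockwise to its stop, so that it lies square across its pipe. Leave the other valve open, the cover off the valves and all the tools and parts around where they are.

Things in the scene. Friction and masses are not known exactly. Their poses are not given: they have to be found in the camera images.
- coolant_box: Low steel box fixed to the bench, 220 (x) x 540 (y) x 120 mm high. Origin: centre of its underside; x to its rear, y along it to the left, z up. Right part (y -264 to +3 mm): open valve bay, floor at z 4 mm, clear opening x -88 to +88 mm. Left part: fixed deck. Ledges at z 120 mm carry the cover over both. Guides (front, rear) and the left end stop rise to z 126 mm, the right end wall to 116 mm; two hose fittings stand out 39 mm in front.
- cover: Sliding cover: loose aluminium plate, 196 (x) x 256 (y) x 3 mm, about 0.45 kg, lying on the box's ledges with 3 mm play to the front and rear guides. Origin: centre of its underside; axes as the box's. Closed it is at box y -135 to -115 mm; against the left stop at +136 mm, and the valve bay is then wholly open. It slides left along box +y on plain friction (2 to 5 N).
- cover_handle (a point): Centre of the bar of the U-shaped pull handle in the middle of the cover: rod 10 mm thick, black, its bar 100 mm long along the box's x, its axis 30 mm above the cover's underside (150 mm above the bench), 22 mm clear beneath. Moves with the cover; z up.
- tagged_stem (a point): On the pivot axis of the valve to be shut, at the mid-height of its grip sleeve (101.5 mm above the bench); axes as the box's. It is at box x +20 mm and y -195 or -90 mm. Pipe (top 63 mm above the bench) and brass body (top 72 mm) run along box x under the lever. On its stem lies a round aluminium disc, 42 mm across, over the lever; the other valve has none.
- tagged_grip (a point): Centre of the black grip sleeve on the lever of the valve to be shut: 36 mm long, 14 mm wide, 11 mm high (96 to 107 mm above the bench), its centre 50 mm and its end 68 mm from the stem axis. Its x axis points along the lever to the stem. It travels with the lever.
- tagged_lever (a joint): Angle of the lever of the valve to be shut (rad). 0: open, lever along the pipe, pointing to the box's front (-x). It grows clockwise seen from above; pi/2: shut, against its stop, lever pointing along the box's +y (left). It stays where it is left; turning it takes about 4 to 6 N at the sleeve.
- plain_stem (a point): The same point on the other valve, alike but without a disc, at the other of the two places. It is to be left open.
- plain_lever (a joint): Angle of the other valve's lever (rad), as tagged_lever; it starts open and is to stay so.
- plug: Loose brass plug, 24 mm across, 26 mm high, standing on the valve bay's floor between the valves near the front wall (its top 30 mm above the bench). Origin: centre of its underside. A bystander.
- flange: Loose aluminium flange, 92 mm across, 20 mm high, lying on the bench near the box's right end. Origin: centre of its underside. A bystander.
- wrench: Loose steel spanner lying on the bench near the box's right front corner. Origin on its underside. A bystander.
- screwdriver: Loose screwdriver lying on the bench near the box's left front corner. Origin on its underside. A bystander.
- multimeter: Loose black hand multimeter, 150 x 75 x 38 mm, lying on the bench near the box's left end. Origin: centre of its underside. A bystander.
- additive: Loose white bottle, 62 mm across, 150 mm high, standing behind the left part of the box. Origin: centre of its underside. A bystander.
- relay: Loose black relay block, 60 x 45 x 44 mm, on the bench behind the box. Origin: centre of its underside. A bystander.

How it is judged:
On the way, in this order (a step that is already met when the one before it is completed fails the run):
1. the cover has been slid aside to within 26 mm of its left stop, the valve bay open (y of cover_handle in the frame of coolant_box above 0.11 m), for 0.2 s.
2. the tagged valve's lever has been pushed shut (value of joint tagged_lever above 1.45 rad), for 0.2 s.
At the end, for the whole second after the job is handed in: The cover lies flat on its ledges (handle height within 6 mm) within 26 mm of its left stop, the tagged lever is turned past 1.45 rad (within 7 degrees of its shut stop) and at rest, the other lever is still open (under 0.30 rad) (y of cover_handle in the frame of coolant_box above 0.11 m and z of cover_handle in the frame of coolant_box between 0.144 and 0.156 m and value of joint tagged_lever above 1.45 rad and velocity of joint tagged_lever below 0.05 rad/s and value of joint plain_lever below 0.3 rad); the robot touches nothing.
It fails at once if the cover is lifted off its ledges (12 mm) or tilted (z of cover_handle in the frame of coolant_box above 0.162 m or angle between cover_handle's own z axis and vertical above 0.12 rad).
It fails at once if the other valve is turned away from open (value of joint plain_lever above 0.3 rad).
It fails at once if a bystander is pushed, knocked over or carried off (30 mm) (distance of any of plug, flange, wrench, screwdriver, multimeter, additive, relay from where it was at the start of the episode above 0.03 m).
It also fails if it takes over 51 s, if anything falls off the work surface, if the arm or the gripper's body presses on something with over 40 N, if the wrist force passes 120 N, or if a joint passes its speed limit or range.

## Robot

A 6-joint arm with a two-finger parallel gripper is mounted at the origin on the work surface. World frame = base frame: x ahead of the robot, y to its left, z up, the work surface at z = 0. Lengths are in m, angles in rad, forces in N, time in s.
With the tool pointing down it reaches from about 0.35 to 0.85 m from the base axis. Payload 8.1 kg.
Tool frame: the origin (TCP) lies midway between the tips of the shut fingers; the grasp point (between the pads) lies 19 mm behind it (robot.grip_point_offset is the distance from the TCP to the grasp point, in m); z points along the fingers, y is the line along which they close (so a half turn about z gives the same grasp; the last joint's range is limited). The gripper opens to 93 mm and grips with 3 to 60 N. Pads are 15 mm wide; open, the fingers measure 128 mm over their backs; the gripper's body (75 mm by 188 mm) begins 65 mm behind the grasp point.
Start: joints at [-1.239, 0.13, 1.488, -0, 1.523, -0.085], TCP at [0.243, -0.549, 0.219] pointing down, gripper open.
Joint ranges: [-2.96, 2.96], [-0.89, 2.26], [0.02, 2.5], [-1.34, 4.48], [0, 2.73], [-2.66, 2.66]. Speed limits (rad/s): [2.39, 2.39, 2.79, 3.14, 3.14, 3.14].

## Interface

Orientations are given as a rotation vector (axis times angle).
In Python, from plant import robot, read_camera, job gives the robot as it stands.
- The arm moves only by the shell command python3 -m inch 'ROWS' [FORCE]. ROWS is JSON, one flat list of numbers, 5 for each row, row after row: the shift along the world's x, y, z in mm, then the turn about the world's z in degrees, then the opening in per cent of the stroke, from 0 (shut) to 100 (fully open). In form: [dx, dy, dz, yaw, hand, dx, dy, dz, yaw, hand, ...]. A call has 1 to 10 rows; each row is the pose to reach, as a shift and turn from the pose commanded when the call began; what a row does not reach only later rows make up. A row lasts 1/12 s, in which the tool goes at most 41.7 mm and 7.16 degrees, less where a joint would pass 70% of its speed; a pose out of reach is approached as far as the arm can. A call with a gripper value outside its range is refused whole. The fingers move at their own pace and stop on an object; FORCE is the grip in N (left out, the last holds). Time passes only in rows, so rows that repeat a pose let the fingers close. It gives the time, the measured TCP pose, the force, the opening and the grip force at its end, in the units of the state.
- robot.read_state(): the state, without advancing time (a new reading comes with each control period).
- read_camera(name): name is "side" or "top" or "wrist"; returns a dict with "image" (384x512x3 uint8, blue, green, red), "K" (3x3 intrinsics, pixels), "D" ([k1, k2, p1, p2, k3] as OpenCV has them; the pictures are not rectified), "extrinsics" (4x4, takes a point from world to camera coordinates); the wrist camera has in their place "mount" (4x4, takes a point from camera to tool coordinates, whose origin is the TCP and whose axes are the flange's). Camera axes: x right, y down, z forward; pixel columns grow to the right and rows downward; lengths in m; the calibration is good to about 2 mm. A picture is of the moment at which its call begins: read the wrist's pose just before it. There is no depth.
- job.close_job(): hands the job in; it is judged then, once.
The state is a dict: "t": time; "q": joint angles; "dq": joint speeds; "joint_torque": joint torques, N m; "tool_pos": TCP position; "orientation": TCP orientation; "force": force on the tool from outside, world axes, zero at the start; "wrist_torque": the same for the moment, N m; "opening": finger opening in m; "gripper_force": force on a finger pad.
Only numpy, scipy, OpenCV 4.12 (cv2) and the standard library are available. Lean on these libraries where they do the work, as an engineer would, in place of code of your own. Each camera call takes 0.05 s, during which the arm holds its last target. There are 200 camera calls.

## Working session

There is one attempt and no reset: what is moved stays moved. The work goes in short steps, Python scripts to look and compute and a shell command to move; the robot and the scene stay as the last step left them, time stands still between calls to the robot, and variables do not carry over. Pictures are saved under pics/ and viewed, at most 10 in all, crops included, and the job is handed in when it is done.

```bash
mkdir -p pics
python3 - <<'E'
from plant import robot, read_camera
import cv2,numpy as np
for n in ("top","side"):
    c=read_camera(n); cv2.imwrite(f"pics/{n}0.png",c["image"]); np.savez(f"{n}0.npz",**c)
    print(n,c["K"].tolist() if hasattr(c["K"],'tolist') else c["K"],c["D"],np.round(c["extrinsics"],3).tolist())
s=robot.read_state(); print(s["t"],s["tool_pos"],s["orientation"],s["opening"],s["force"])
E
```

```text
top [[379.0296671843056, 0.0, 262.0374282247716], [0.0, 379.0296671843056, 191.07061713375617], [0.0, 0.0, 1.0]] [-0.04982487  0.          0.          0.          0.        ] [[-0.007, -1.0, -0.028, 0.059], [-0.996, 0.01, -0.085, 0.58], [0.085, 0.027, -0.996, 1.064], [0.0, 0.0, 0.0, 1.0]]
side [[461.1297484685278, 0.0, 250.1989672338636], [0.0, 461.1297484685278, 188.17532444327696], [0.0, 0.0, 1.0]] [-0.00780129  0.          0.          0.          0.        ] [[-0.996, -0.084, 0.018, 0.553], [-0.072, 0.706, -0.705, 0.096], [0.047, -0.703, -0.709, 1.247], [0.0, 0.0, 0.0, 1.0]]
0.1 [ 0.24276252 -0.54814013  0.21770272] [-3.07202700e+00 -6.49688479e-01  3.35733260e-04] 0.09297216806441175 [-0.29384397 -0.63776129 -0.5704243 ]
```

View pics/top0.png

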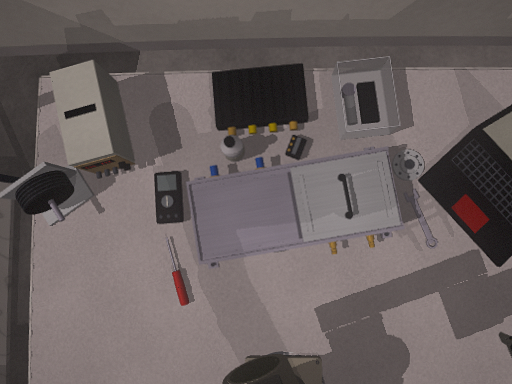

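View pics/side0.png

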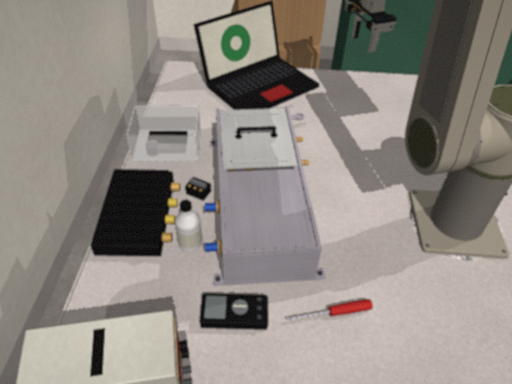

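The top view shows the box from about (190,180) to (400,225), slightly rotated. The cover is at the right end, with its handle bar running from (342,177) to (349,214). The side view shows the same layout. I'll zoom in to pick accurate points.

```bash
python3 - <<'E'
import cv2
i=cv2.imread("pics/top0.png")[140:275,180:440]
cv2.imwrite("pics/top0c.png",cv2.resize(i,None,fx=3,fy=3,interpolation=cv2.INTER_CUBIC))
E
cat > h.py <<'E'
import numpy as np,cv2
def ray(c,uv,z):
    """world points on plane z seen at pixels uv in a fixed camera"""
    T=np.array(c["extrinsics"]);R,t=T[:3,:3],T[:3,3]
    n=cv2.undistortPoints(np.array(uv,float).reshape(-1,1,2),np.array(c["K"]),np.array(c["D"])).reshape(-1,2)
    d=np.c_[n,np.ones(len(n))]@R; o=-R.T@t
    return o+d*((z-o[2])/d[:,2])[:,None]
E
```

```text
(no output)
```

View pics/top0c.png

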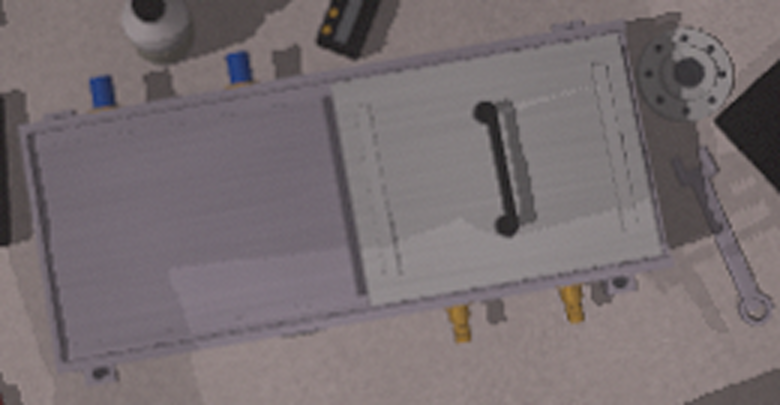

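The crop shows these features, in crop pixels:
- **Box corners:** (24,128), (63,365), (665,255) and (625,22).
- **Cover corners:** about (333,84), (368,303), (661,252) and (621,34).
- **Handle bar:** from (487,112) to (508,225).

Run:
```python
import numpy as np
from h import ray
c=np.load("top0.npz")
f=lambda p,z: ray(c,(np.array(p,float)+.5)/3-.5+[180,140],z)
L=f([(24,128),(63,365)],.126); R=f([(625,22),(665,255)],.116)
C=f([(333,84),(368,303),(661,252),(621,34)],.123); H=f([(487,112),(508,225)],.152)
for n,a in(("L",L),("R",R),("C",C),("H",H)): print(n,np.round(a*1000).tolist())
B=np.vstack([L,R]); print("len",np.linalg.norm(L-R,axis=1),"w",np.linalg.norm(L[0]-L[1]),np.linalg.norm(R[0]-R[1]))
ctr=B.mean(0); d=L.mean(0)-R.mean(0); yaw=np.arctan2(-d[0],d[1]); print("ctr",ctr,"yaw",np.degrees(yaw))
ey=np.array([-np.sin(yaw),np.cos(yaw)]); ex=np.array([np.cos(yaw),np.sin(yaw)])
for n,p in(("cover",C.mean(0)),("handle",H.mean(0))): 
    q=(p-ctr)[:2]; print(n,p,"box",q@ex,q@ey)
dd=(C[0]-C[3]+C[1]-C[2]);print("yaw cov",np.degrees(np.arctan2(-dd[0],dd[1])),"handle len",np.linalg.norm(H[0]-H[1]))
```

```text
L [[597.0, 248.0, 126.0], [391.0, 212.0, 126.0]]
R [[687.0, -283.0, 116.0], [481.0, -311.0, 116.0]]
C [[633.0, -24.0, 123.0], [443.0, -51.0, 123.0], [484.0, -305.0, 123.0], [675.0, -277.0, 123.0]]
H [[604.0, -152.0, 152.0], [508.0, -168.0, 152.0]]
len [0.5385576  0.53063224] w 0.20903443746511513 0.20746357279489122
ctr [ 0.53920405 -0.03366869  0.121     ] yaw 9.705463869393608
cover [ 0.5587863  -0.16442219  0.123     ] box -0.0027408914052465816 -0.13218331531916472
handle [ 0.55591768 -0.16002443  0.152     ] box -0.004827062003239377 -0.1273648969263205
yaw cov 9.308358027166118 handle len 0.09686158130633894
```

```bash
python3 -m inch '[32,34,0,7,100,64,69,0,14,60,96,104,0,21,30,128,139,0,28,30,160,174,0,35,30,192,208,0,42,30,224,243,0,49,30,256,278,0,56,30,288,312,0,63,30,321,347,0,70,30]' 20; python3 -m inch '[0,0,0,6,30,0,0,0,6,30,0,0,0,6,30,0,0,0,6,30]'
python3 - <<'E'
from plant import robot, read_camera
import cv2,numpy as np
s=robot.read_state(); print(s["t"],s["tool_pos"],s["orientation"],s["opening"],s["q"])
c=read_camera("top"); w=read_camera("wrist"); cv2.imwrite("pics/a.png",np.hstack([c["image"][100:300,150:450].repeat(2,0).repeat(2,1)[:384,:], w["image"][:, 156:356]])); print(w["mount"])
E
```

```text
t: 0.93
tool_pos: [0.5265, -0.2406, 0.2183]
orientation: [-2.138, -2.302, 0.0]
force: [-0.3, -0.6, -0.0]
opening: 0.0374
gripper_force: 0.0
t: 1.27
tool_pos: [0.5249, -0.2433, 0.2183]
orientation: [-2.027, -2.399, 0.001]
force: [0.3, 0.2, -0.3]
opening: 0.028
gripper_force: 0.0
1.2667 [ 0.52489193 -0.24327548  0.21829232] [-2.02700016e+00 -2.39940425e+00  8.00238848e-04] 0.028007400447519648 [-5.22362279e-01  7.34998455e-02  1.54961261e+00 -3.96060932e-04
  1.51915571e+00 -6.90211199e-01]
[[ 1.20740956e-03 -9.67287736e-01 -2.53678888e-01  6.94965583e-02]
 [ 9.99999264e-01  1.13838419e-03  4.18890259e-04  8.35541723e-05]
 [-1.16403376e-04 -2.53679207e-01  9.67288399e-01 -1.65888902e-01]
 [ 0.00000000e+00  0.00000000e+00  0.00000000e+00  1.00000000e+00]]
```

View pics/a.png

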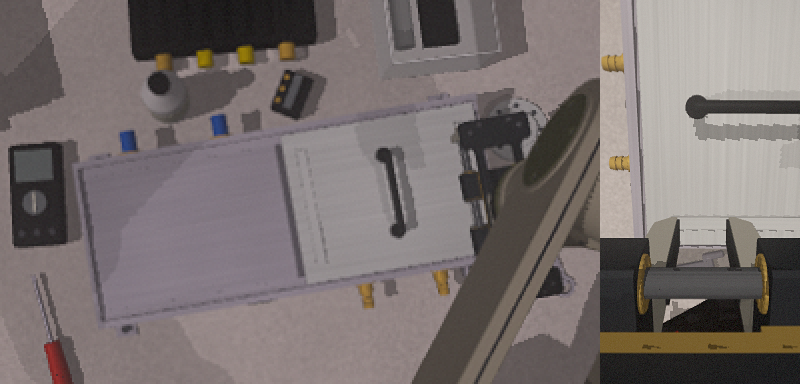

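The wrist view confirms the alignment: the fingers are at col ~256 and the handle's front knob is at col 253, row 107. The tool is about half a bar too far forward, which agrees with the map.

```bash
python3 -m inch '[20,21,0,0,30,39,42,0,0,30,39,42,-30,0,30,39,42,-60,0,30,39,42,-80,0,30,39,42,-85,0,30,39,42,-85,0,30]'; python3 -m inch '[-2,10,0,0,30,-3,20,0,0,30,-5,30,0,0,30,-7,40,0,0,30,-8,50,0,0,30,-10,60,0,0,30]'
python3 - <<'E'
from plant import robot, read_camera
import cv2,numpy as np
s=robot.read_state(); print(s["t"],s["tool_pos"],s["force"])
c=read_camera("side"); cv2.imwrite("pics/b.png",cv2.resize(c["image"][60:300,150:350],None,fx=2.4,fy=2.4))
E
```

```text
t: 1.95
tool_pos: [0.5628, -0.2008, 0.1316]
orientation: [-2.022, -2.399, 0.002]
force: [0.3, 1.1, -0.1]
opening: 0.0278
gripper_force: 0.0
t: 2.45
tool_pos: [0.5554, -0.14, 0.1352]
orientation: [2.02, 2.402, 0.001]
force: [0.3, -4.3, 2.5]
opening: 0.0281
gripper_force: 2.2
2.45 [ 0.5554457  -0.13995451  0.13520558] [ 0.25859353 -4.27407014  2.48952402]
```

View pics/b.png

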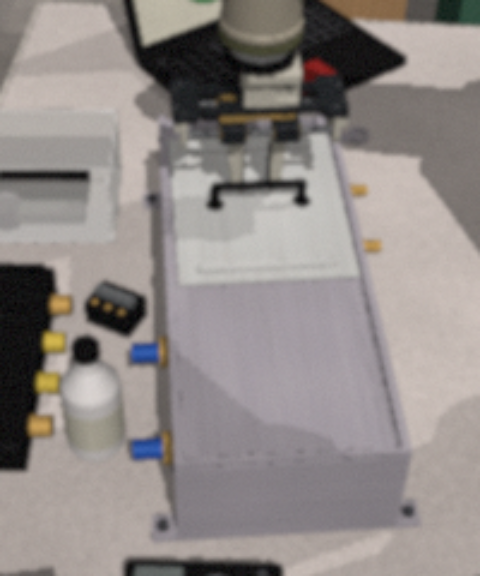

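Contact is made: the tool is behind the bar, the cover is sliding at about 4 N, and it lies flat. I'll keep pushing.

```bash
python3 -m inch '[-2,12,0,0,30,-4,24,0,0,30,-6,36,0,0,30,-8,48,0,0,30,-10,60,0,0,30,-12,72,0,0,30,-14,84,0,0,30,-16,96,0,0,30,-18,108,0,0,30,-20,120,0,0,30]'; python3 -m inch '[-2,12,0,0,30,-4,24,0,0,30,-6,36,0,0,30,-8,48,0,0,30,-9,58,0,0,30,-11,68,0,0,30,-13,76,0,0,30,-14,84,0,0,30,-15,90,0,0,30,-15,90,0,0,30]'
```

```text
t: 3.33
tool_pos: [0.5346, -0.02, 0.1339]
orientation: [2.021, 2.403, -0.001]
force: [1.1, -6.8, 3.6]
opening: 0.028
gripper_force: 3.8
t: 4.17
tool_pos: [0.5188, 0.0713, 0.1333]
orientation: [-2.02, -2.404, -0.0]
force: [-0.2, 0.0, -0.0]
opening: 0.0275
gripper_force: 0.0
```

```bash
python3 -m inch '[-1,4,0,0,30,-1,8,0,0,30,-2,11,0,0,30,-2,11,0,0,30]'; python3 -m inch '[2,-10,0,0,30,5,-30,0,0,30,5,-30,35,0,30,5,-30,70,0,30,10,-70,80,0,0,15,-110,80,0,0,21,-150,80,0,0,28,-190,80,0,0,32,-200,80,0,0,32,-200,80,0,0]'
python3 - <<'E'
from plant import robot, read_camera
import cv2,numpy as np
s=robot.read_state(); print(s["t"],s["tool_pos"],s["orientation"])
w=read_camera("wrist"); np.savez("w1.npz",pos=s["tool_pos"],rot=s["orientation"],**w); cv2.imwrite("pics/w1.png",w["image"])
c=read_camera("top");np.savez("top1.npz",**c); cv2.imwrite("pics/top1.png",cv2.resize(c["image"][130:280,170:436],None,fx=3,fy=3,interpolation=cv2.INTER_CUBIC))
E
```

```text
t: 4.5
tool_pos: [0.517, 0.0814, 0.1331]
orientation: [-2.021, -2.404, 0.0]
force: [-0.3, -0.2, 0.4]
opening: 0.0279
gripper_force: 0.0
t: 5.33
tool_pos: [0.5496, -0.1231, 0.2133]
orientation: [-2.027, -2.4, 0.001]
force: [0.7, -0.4, -0.5]
opening: 0.0007
gripper_force: 0.0
5.3333 [ 0.54964228 -0.12311602  0.21326919] [-2.02715070e+00 -2.39989808e+00  5.09439805e-04]
```

View pics/w1.png

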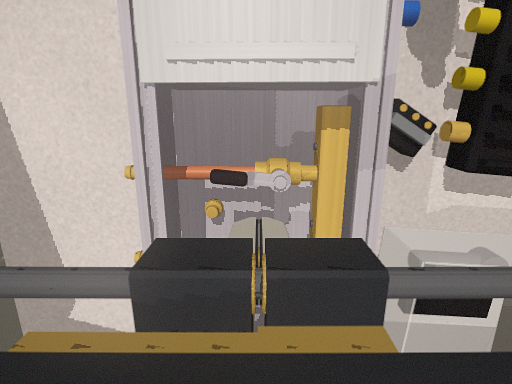

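View pics/top1.png

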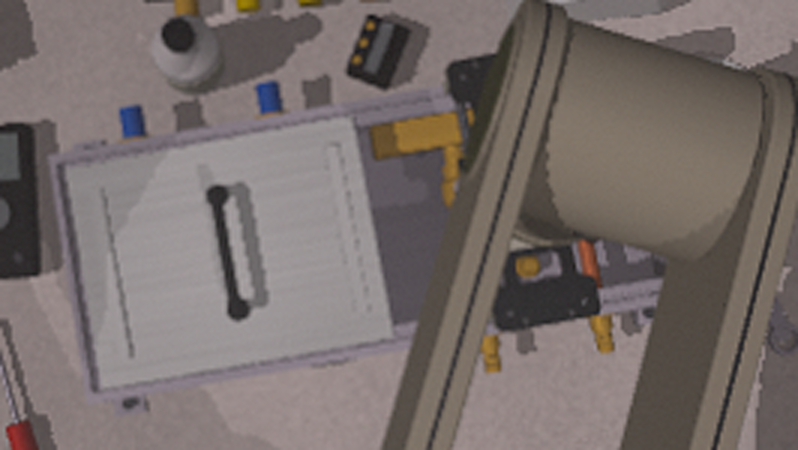

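The cover is fully aside. The wrist view shows the valve at box y −90: stem at (281,180), grip at (229,177), and no disc on it. I'll back off to the right to confirm the disc on the other valve.

```bash
python3 -m inch '[6,-36,0,0,0,12,-72,0,0,0,18,-108,0,0,0,21,-125,0,0,0,21,-125,0,0,0]'
python3 - <<'E'
from plant import robot, read_camera
import cv2,numpy as np
s=robot.read_state(); print(s["t"],s["tool_pos"],s["orientation"])
w=read_camera("wrist"); np.savez("w2.npz",pos=s["tool_pos"],rot=s["orientation"],**w); cv2.imwrite("pics/w2.png",w["image"])
E
```

```text
t: 5.85
tool_pos: [0.5707, -0.2463, 0.2132]
orientation: [-2.023, -2.403, 0.001]
force: [0.3, 0.4, -0.2]
opening: 0.0002
gripper_force: 0.0
5.85 [ 0.57066234 -0.24634223  0.21321612] [-2.02337433e+00 -2.40308583e+00  8.47362756e-04]
```

View pics/w2.png

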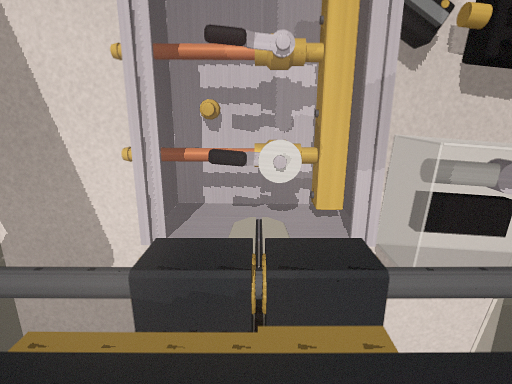

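The disc valve is the right-hand one: disc at (280,161), grip sleeve centre at (227,158). The plain valve is at (284,42). Next I'll locate them in world coordinates.

Run:
```python
import numpy as np
from scipy.spatial.transform import Rotation as R
from h import ray
w=np.load("w2.npz"); M=np.eye(4); M[:3,:3]=R.from_rotvec(w["rot"]).as_matrix(); M[:3,3]=w["pos"]
c={"K":w["K"],"D":w["D"],"extrinsics":np.linalg.inv(M@w["mount"])}
P=ray(c,[(280,161),(227,158),(247,158),(208,157),(284,42),(226,35)],.110)
P[1:4]=ray(c,[(227,158),(247,158),(208,157)],.107)
# pipe ends / inner wall edges for yaw
P=np.vstack([P]); print(np.round(P*1000).tolist())
a=np.radians(9.5); ex=np.array([np.cos(a),np.sin(a)]); ey=np.array([-np.sin(a),np.cos(a)])
for p in P: q=p[:2]-[.540,-.033]; print(np.round([q@ex*1000,q@ey*1000]))
print(np.linalg.norm(P[0]-P[4]))
def W(r,th): # finger TCP for box offsets from stem
    return
S=P[0][:2]
# finger centre held at radius 52 along lever, 16 mm behind it (7 sleeve + 8 finger + 1)
for th in (-10,0,15,30,45,60,75,90,95):
    t=np.radians(th); u=-np.cos(t)*ex+np.sin(t)*ey; n=np.sin(t)*ex+np.cos(t)*ey  # along lever, direction of motion
    p=S+.052*u-(.0155 if th>-10 else .030)*n; print(th,np.round(p*1000),np.round((p-w["pos"][:2])*1000))
```

```text
[[586.0, -218.0, 110.0], [537.0, -224.0, 107.0], [556.0, -221.0, 107.0], [520.0, -226.0, 107.0], [570.0, -119.0, 110.0], [522.0, -122.0, 110.0]]
[  15. -190.]
[ -34. -188.]
[ -16. -188.]
[ -52. -187.]
[ 16. -90.]
[-33. -85.]
0.10053144508774342
-10 [ 547. -264.] [-24. -17.]
0 [ 537. -242.] [-33.   4.]
15 [ 533. -229.] [-38.  18.]
30 [ 532. -214.] [-39.  32.]
45 [ 535. -201.] [-36.  46.]
60 [ 541. -188.] [-30.  58.]
75 [ 550. -177.] [-20.  69.]
90 [ 562. -169.] [-8. 77.]
95 [ 567. -168.] [-4. 79.]
```

```bash
python3 -m inch '[-23,-19,0,0,0,-23,-19,-35,0,0,-23,-19,-70,0,0,-23,-19,-100,0,0,-23,-19,-115,0,0,-23,-19,-125,0,0,-23,-19,-125,0,0]' && python3 -m inch '[-4,8,0,0,0,-7,15,0,0,0,-10,22,0,0,0,-11,26,0,-5,0,-13,31,0,-10,0,-14,35,0,-15,0,-14,40,0,-20,0,-15,45,0,-25,0,-15,50,0,-30,0]'
```

```text
t: 6.48
tool_pos: [0.5464, -0.2607, 0.0861]
orientation: [-2.017, -2.403, 0.0]
force: [-0.4, 0.7, -0.6]
opening: 0.0007
gripper_force: 0.0
t: 7.23
tool_pos: [0.5337, -0.2148, 0.0908]
orientation: [2.575, 1.79, 0.001]
force: [1.6, -7.3, -1.7]
opening: 0.0005
gripper_force: 3.1
```

```bash
python3 -m inch '[1,4,0,-5,0,2,9,0,-10,0,3,13,0,-15,0,5,17,0,-20,0,7,22,0,-25,0,9,26,0,-30,0,12,30,0,-35,0,15,34,0,-40,0,18,37,0,-45,0]' && python3 -m inch '[3,2,0,-4,0,5,4,0,-8,0,7,6,0,-11,0,9,7,0,-15,0]'
python3 - <<'E'
from plant import robot, read_camera
import cv2,numpy as np
s=robot.read_state(); print(s["t"],s["tool_pos"],s["force"])
w=read_camera("wrist"); t=read_camera("top"); cv2.imwrite("pics/w3.png",np.hstack([w["image"][:,:400],cv2.resize(t["image"][140:270,300:430],(384,384))]))
E
```

```text
t: 7.98
tool_pos: [0.5508, -0.1774, 0.0905]
orientation: [3.066, 0.669, 0.001]
force: [-4.0, -5.4, 0.4]
opening: 0.0002
gripper_force: 2.8
t: 8.32
tool_pos: [0.5596, -0.1695, 0.0902]
orientation: [3.129, 0.267, 0.001]
force: [-3.9, -0.6, 2.8]
opening: 0.0001
gripper_force: 1.8
8.3167 [ 0.55957917 -0.16945082  0.09015024] [-3.92594441 -0.59225331  2.79085069]
```

View pics/w3.png

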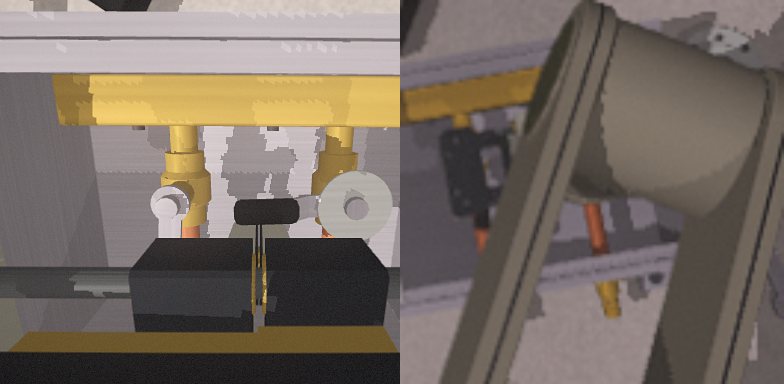

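The lever is almost square: the grip is at (266,211) and the disc at (356,208). I'll press on in small steps until the stop shows in the force.

```bash
python3 -m inch '[2,0,0,0,0,3,0,0,0,0]'; python3 -m inch '[2,0,0,0,0,3,0,0,0,0]'
```

```text
t: 8.58
tool_pos: [0.5619, -0.1692, 0.0893]
orientation: [-3.129, -0.274, 0.002]
force: [-10.3, -0.4, 6.3]
opening: 0.0003
gripper_force: 5.2
t: 8.75
tool_pos: [0.5623, -0.1692, 0.0888]
orientation: [-3.128, -0.274, 0.011]
force: [-24.6, 2.2, 17.5]
opening: 0.0003
gripper_force: 12.2
```

The force climbs with no further travel, so the lever is at its stop. I'll retreat and check.

```bash
python3 -m inch '[-5,0,0,0,0,-12,-2,0,0,0,-18,-3,0,0,0,-18,-3,0,0,0,-18,-3,30,0,0,-18,-3,65,0,0,-18,-3,100,0,0,-22,-30,130,0,0,-22,-60,130,0,0,-22,-60,130,0,0]'
python3 - <<'E'
from plant import robot, read_camera
import cv2,numpy as np
s=robot.read_state(); print(s["t"],s["tool_pos"],s["force"])
w=read_camera("wrist"); t=read_camera("side"); cv2.imwrite("pics/w4.png",np.hstack([w["image"][:,:],cv2.resize(t["image"][60:300,190:340],(240,384))]))
E
```

```text
t: 9.58
tool_pos: [0.5449, -0.2344, 0.2222]
orientation: [3.125, 0.267, 0.008]
force: [0.4, -0.4, -0.5]
opening: 0.0003
gripper_force: 0.0
9.5833 [ 0.54487424 -0.23444847  0.22223415] [ 0.38097401 -0.3655395  -0.54532937]
```

View pics/w4.png

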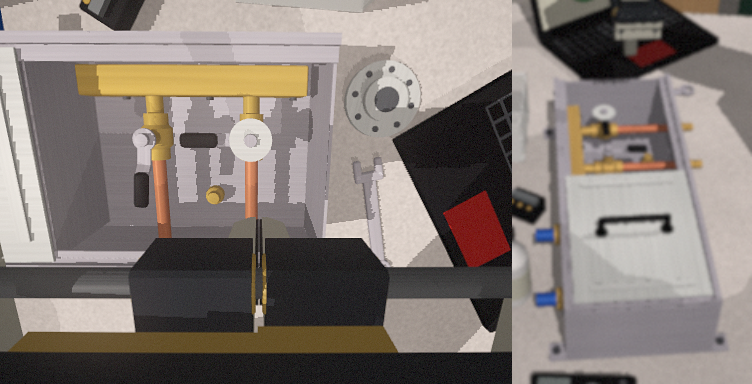

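The tagged lever lies square across its pipe: grip at (199,140), disc at (251,140). The plain lever is still open, with its grip at (141,190). The cover is against the left end, nothing nearby has moved, and the arm is clear.

```bash
python3 -c "
from plant import job
print(job.close_job())"
```

```text
the job is handed in; nothing more can be done
None
```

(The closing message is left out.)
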